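# Open the bench clamp on a picked mushroom block

## Robot

A 6-joint arm with a two-finger parallel gripper is mounted at the origin on the work surface. World frame = base frame: x ahead of the robot, y to its left, z up, the work surface at z = 0. Lengths are in m, angles in rad, forces in N, time in s.
With the tool pointing down it reaches from about 0.35 to 0.975 m from the base axis. Payload 4.9 kg.
Tool frame: the origin (TCP) lies on the mounting face of the last link; the fingertips stand 173 mm ahead of it and the grasp point (between the pads) lies 155 mm ahead of it; z points along the fingers, y is the line along which they close (so a half turn about z gives the same grasp; the last joint's range is limited). The gripper opens to 85 mm and grips with 20 to 120 N. Pads are 22 mm wide; open, the fingers measure 114 mm over their backs; the gripper's body (76 mm by 85 mm) begins 54 mm behind the grasp point. The pads swing forward as they close: fully open they stand 13 mm farther back than shut.
Start: joints at [1.219, 0.053, 1.613, -0, 1.476, -0.119], TCP at [0.144, 0.608, 0.405] pointing down, gripper open.
Joint ranges: [-3.01, 3.01], [-1.01, 2.22], [0.06, 2.58], [-1.02, 4.17], [0.09, 2.62], [-3.14, 3.14]. Speed limits (rad/s): [2.57, 2.57, 3.14, 3.14, 3.14, 3.14].

## Interface

Orientations are given as a rotation vector (axis times angle).
In Python, from station import monitor, eyes, finish_job gives the robot as it stands. The module is installed in compiled form; this text tells all that it offers.
- The arm moves only by the tool step_arm, never from a script. Its argument "commands" is a list of rows, each a list of 3 entries, a list of its own where there are three numbers: the opening in per cent of the stroke, from 0 (shut) to 100 (fully open), then the shift along the tool's x, y, z in mm, then the turn about the tool's z in degrees. In form: [[hand, [x, y, z], yaw], ...]. A call has 1 to 12 rows; each row is the pose to reach, as a shift and turn from the pose commanded when the call began, along the tool's axes at that moment; what a row does not reach only later rows make up. A row lasts 1/8 s, in which the tool goes at most 62.5 mm and 10.7 degrees, less where a joint would pass 70% of its speed; a pose out of reach is approached as far as the arm can. A call with a gripper value outside its range is refused whole. The fingers move at their own pace and stop on an object; "squeeze" is the grip in N (left out, the last holds). Time passes only in rows, so rows that repeat a pose let the fingers close. It gives the time, the measured TCP pose, the force, the opening and the grip force at its end, in the units of the state.
- monitor.get_obs(): the state, without advancing time (a new reading comes with each control period).
- eyes.get_image(name): name is "scene" or "top" or "wrist"; returns the picture (420x560x3 uint8, red, green, blue); there is no depth.
- eyes.camera_info(name): a dict with "camera_matrix" (3x3 intrinsics, pixels), "extrinsics" (4x4, takes a point from camera to world coordinates). Camera axes: x right, y down, z forward; pixel columns grow to the right and rows downward; lengths in m; the calibration is good to about 2 mm. The wrist camera is an equidistant fisheye: a pixel r from the principal point sees the ray r / f radians off the axis. A picture is of the moment at which its call begins: read the wrist's pose just before it. camera_info takes no time and is no camera call; for the wrist camera it gives the pose at the moment of the call.
- finish_job(): hands the job in; it is judged then, once.
The state is a dict: "t": time; "q": joint angles; "dq": joint speeds; "effort": joint torques, N m; "tool_pos": TCP position; "tool_rot": TCP orientation; "contact_force": force on the tool from outside, world axes, zero at the start; "wrist_torque": the same for the moment, N m; "opening": finger opening in m; "grip_force": force on a finger pad.
Only numpy, scipy, OpenCV 4.12 (cv2) and the standard library are available. Lean on these libraries where they do the work, as an engineer would, in place of code of your own. Each camera call takes 0.05 s, during which the arm holds its last target. There are 200 camera calls.

## Task

The shiitake block in the bench clamp has been picked, so open the clamp for the next person to take the block out: with a fingertip press the ratchet release paddle down and, keeping it down, push the sliding jaw back along its bar all the way to the end stop, then let go. Leave the block sitting in its place on the slats, do not pick anything up, and leave the things beside the clamp where they lie.

Things in the scene. Friction and masses are not known exactly. Their poses are not given: they have to be found in the camera images.
- clamp: Bench clamp, fixed: plywood board 440 x 170 x 18 mm, toothed flat steel bar along its middle, fixed jaw at one end, low end stop at the other. Origin: centre of the board's underside, on the bench. Its x axis runs level along the bar from the fixed jaw (x = -180 mm) to the end stop (x = +203 mm, the robot's left end); z up. It lies across the robot, turned up to 40 degrees either way.
- jaw (a joint): Travel (m) of the sliding jaw along the bar, clamp +x: 0 = closed on the block (as found), 0.120 = against the end stop. The jaw is a grey carriage 133 mm long: upright plate with rubber pad towards the block, an open pocket with the release paddle in it, an upright push wall. Release up: the ratchet locks it against going back (2 mm slack). Release down: it slides with 3 N and stays where left.
- release (a joint): Angle (rad) of the rocking release: 0 = up, its tooth in the bar; tooth clear from about 0.12; 0.22 = fully down. Sprung: about 2 N on the paddle's centre to start, 4 N fully down. Its pivot lies across the bar, 46 mm from the paddle's centre towards the end stop and 15 mm lower, so going fully down the paddle's centre drops 10 mm and shifts 4 mm towards the jaw plate.
- paddle (a point): Centre of the top face of the release paddle, a dark ribbed steel plate 44 mm along the bar x 44 mm across, in the pocket between the jaw plate and the push wall; when up it is level, 60 mm above the bench. The point moves with the paddle. Press it before pushing on the wall: a tooth loaded by pushing the jaw back makes it stiff.
- push_wall (a point): Centre of the push wall's front face (facing the block), 77 mm above the bench. The wall is 60 mm wide, 10 mm thick, from 63 to 91 mm above the bench, its face 25 mm behind the paddle's centre, towards the end stop. Pushing this face in clamp +x drives the jaw back. The pocket from the jaw plate (100 mm wide, top 105 mm above the bench) to this face is 55 mm long.
- block: Brown sawdust mushroom block, loose, 119 mm along the bar x 190 mm across x 80 mm high, 0.65 to 1.3 kg, sitting between the jaws with about 2 mm of play on two slats, 38 mm above the bench. Origin: centre of its underside; z up.
- punnet: Blue plastic punnet 160 x 115 x 45 mm with mushrooms in it, loose beside the clamp. Origin: centre of its underside.
- snips: Picking snips with two red handles, 170 mm long, 14 mm high, lying loose beside the clamp. Origin: under the rivet, on the bench.
- shiitake: One picked shiitake lying on its cap, stem up, 68 mm across and 51 mm high, loose beside the clamp. Origin: under the cap's centre, on the bench.

How it is judged:
On the way, in this order (a step that is already met when the one before it is completed fails the run):
1. the release paddle is pressed down while the jaw is still closed (value of joint release above 0.1 rad and value of joint jaw below 0.012 m), for 0.05 s.
2. the sliding jaw is pushed back to the end stop (value of joint jaw above 0.114 m), for 0.1 s.
At the end, for the whole second after the job is handed in: The sliding jaw stands within 7 mm of the end stop, the release paddle has been let up, the block sits upright and still on its slats within 20 mm of where it was, and the punnet, snips and loose shiitake lie within 30 mm of where they were (value of joint jaw above 0.113 m and value of joint release below 0.13 rad and x of block in the frame of clamp between -0.13 and -0.09 m and distance of block from where it was at the start of the episode below 0.02 m and angle between block's own z axis and vertical below 0.1 rad and linear speed of block below 0.02 m/s and distance of each of punnet, snips, shiitake from where it was at the start of the episode below 0.03 m); the robot touches nothing.
It fails at once if the block is lifted, tipped or dragged out of its place (distance of block from where it was at the start of the episode above 0.03 m or angle between block's own z axis and vertical above 0.25 rad).
It fails at once if the punnet, the snips or the loose shiitake is picked up or knocked away (distance of any of punnet, snips from where it was at the start of the episode above 0.04 m or distance of shiitake from where it was at the start of the episode above 0.05 m).
It also fails if it takes over 40 s, if anything falls off the work surface, if the arm or the gripper's body presses on something with over 40 N, if the wrist force passes 120 N, or if a joint passes its speed limit or range.

## Working session

There is one attempt and no reset: what is moved stays moved. The work goes in short steps, Python scripts to look and compute and a tool call to move; the robot and the scene stay as the last step left them, time stands still between calls to the robot, and variables do not carry over. Pictures are saved under pics/ and viewed, at most 10 in all, crops included, and the job is handed in when it is done.

Besides the shell and the picture viewer there is one more tool, called after "Emit:" as name(argument=value, ...) on one line, values as JSON. step_arm: Moves the arm, as the interface text tells. Its arguments: {"type":"object","properties":{"commands":{"type":"array"},"squeeze":{"type":"number"}},"required":["commands"]}

```bash
mkdir -p pics; python3 - <<'E'
from station import monitor, eyes
import cv2
o=monitor.get_obs();print(o)
for n in("top","wrist"):
    cv2.imwrite(f"pics/{n}0.png",eyes.get_image(n)[:,:,::-1])
    print(eyes.camera_info(n))
E
```

```text
{'t': 0.0, 'q': array([ 1.21902451e+00,  5.33277840e-02,  1.61428483e+00,  7.80305995e-06,
        1.47601082e+00, -1.18995639e-01]), 'dq': array([-0.00089952, -0.00017049,  0.00047538, -0.00121444, -0.00151533,
       -0.00096542]), 'effort': array([-3.02253262e-03, -3.93700111e+01, -3.70169699e+01, -3.91071553e-04,
        7.39225798e-03,  2.38293080e-05]), 'tool_pos': array([0.14407652, 0.60788722, 0.40348617]), 'tool_rot': array([-3.64764127e-01, -3.11985880e+00,  3.09865910e-03]), 'contact_force': array([-0.43579746, -0.74700445,  0.33776634]), 'wrist_torque': array([ 0.01298305, -0.04702307, -0.0306586 ]), 'grip_force': 0.0, 'opening': 0.08550389661920935}
{'camera_matrix': array([[426.43746819,   0.        , 283.65680493],
       [  0.        , 426.43746819, 212.8227286 ],
       [  0.        ,   0.        ,   1.        ]]), 'extrinsics': array([[ 0.01500799, -0.99683948,  0.07801155,  0.53800047],
       [-0.99987399, -0.01455841,  0.00632853, -0.00872353],
       [-0.0051728 , -0.0780967 , -0.99693237,  0.9168473 ],
       [ 0.        ,  0.        ,  0.        ,  1.        ]])}
{'camera_matrix': array([[325.1922621 ,   0.        , 280.44414657],
       [  0.        , 325.1922621 , 204.68229463],
       [  0.        ,   0.        ,   1.        ]]), 'extrinsics': array([[ 0.23085848,  0.92015326,  0.3162631 ,  0.06244398],
       [ 0.97298602, -0.21778787, -0.07659398,  0.62694487],
       [-0.00159993,  0.32540195, -0.94557444,  0.3724665 ],
       [ 0.        ,  0.        ,  0.        ,  1.        ]])}
```

View pics/top0.png

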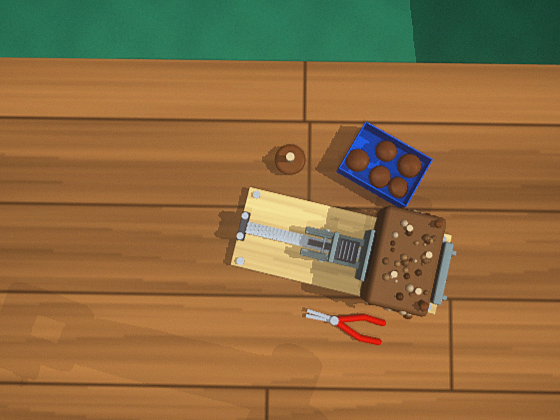

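The top view shows the clamp with its end stop on the left at about (243,226). The ribbed paddle is near (348,249), the block is on the right at about (405,260), the shiitake at (289,158), the punnet at (385,163) and the snips at (345,325). Next I'll zoom in on the clamp.

```bash
python3 - <<'E'
import cv2
a=cv2.imread("pics/top0.png")[180:320,225:395]
cv2.imwrite("pics/crop.png",cv2.resize(a,None,fx=4,fy=4,interpolation=cv2.INTER_CUBIC))
E
```

```text
(no output)
```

View pics/crop.png

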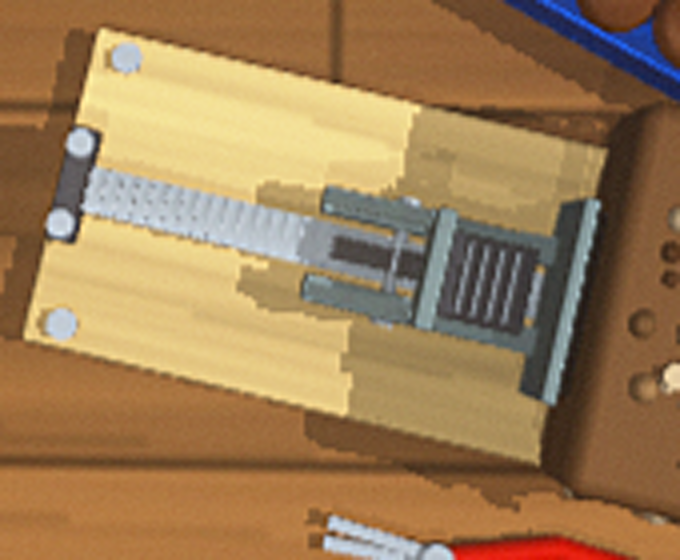

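```bash
cat > h.py <<'E'
import numpy as np
from scipy.spatial.transform import Rotation as R
from station import monitor, eyes
def pt(px,z,n="top"):
    c=eyes.camera_info(n);K=c["camera_matrix"];T=c["extrinsics"]
    d=np.array([(px[0]-K[0,2])/K[0,0],(px[1]-K[1,2])/K[1,1],1.])
    if n=="wrist":
        r=np.hypot(*d[:2]);d=np.array([*(d[:2]/r*np.sin(r)),np.cos(r)])
    d=T[:3,:3]@d;return T[:3,3]+d*(z-T[2,3])/d[2]
def tool(): 
    o=monitor.get_obs();return o["tool_pos"],R.from_rotvec(o["tool_rot"]).as_matrix()
E
python3 - <<'E'
from h import *
f=lambda x,y,z:pt((225+(x-1.5)/4,180+(y-1.5)/4),z)
a,b=f(100,28,.018),f(24,338,.018)
print("w",np.linalg.norm(a-b)); m=(a+b)/2
e=(a-b)[:2];e/=np.linalg.norm(e);ax=np.array([-e[1],e[0]])
print("axis from edge",ax,np.degrees(np.arctan2(ax[1],ax[0])))
c,d=f(608,148,.018),f(350,416,.018)
v=(a-c)[:2];print("from side",np.degrees(np.arctan2(v[1],v[0])))
p=f(491,283,.06);w=f(436,268,.091);print("paddle",p,"wall",w, "in clamp", [( (q-m)[:2]@ax+.22,(q-m)[:2]@e) for q in(p,w)])
P,M=tool();print("tool axes\n",M)
t=p-np.array([0,0,.0])
print("paddle in tool",M.T@(p-P)*1000)
print("clamp ax in tool",M.T@np.r_[ax,0])
E
```

```text
w 0.16822877750533582
axis from edge [0.21611752 0.97636736] 77.51890225644867
from side 77.45299784875648
paddle [ 0.53157948 -0.13184902  0.06      ] wall [ 0.53862084 -0.10086378  0.091     ] in clamp [(np.float64(-0.00564979494538001), np.float64(-0.0006682937150354289)), (np.float64(0.026124951222188664), np.float64(-0.0004897898452277499))]
tool axes
 [[-9.73031879e-01  2.30669825e-01 -6.27441439e-04]
 [ 2.30670581e-01  9.73030364e-01 -1.73046362e-03]
 [ 2.11353832e-04 -1.82852855e-03 -9.99998306e-01]]
paddle in tool [-547.74123504 -629.80875525  344.62322106]
clamp ax in tool [ 0.01492999  0.99988688 -0.00182517]
```

Emit:
step_arm(commands=[[0, [-274, -311, 0], 0], [0, [-274, -311, 0], 0], [0, [-274, -311, 0], 0], [0, [-274, -311, 0], 0], [0, [-274, -311, 0], 0], [0, [-274, -311, 0], 0], [0, [-274, -311, 0], 0], [0, [-548, -622, 40], 0], [0, [-548, -622, 40], 0], [0, [-548, -622, 40], 0], [0, [-548, -622, 40], 0], [0, [-548, -622, 40], 0]], squeeze=20)

```text
t: 1.6
tool_pos: [0.4856, -0.0343, 0.3742]
tool_rot: [0.366, 3.12, 0.0]
contact_force: [0.2, -0.0, 0.4]
opening: 0.0
grip_force: 0.0
```

```bash
python3 - <<'E'
from h import *
P,M=tool();p=np.array([.5316,-.1318,.06]);ax=np.array([.2165,.9763,0])
print(P,monitor.get_obs()["t"],M.T@(p-P)*1000,M.T@ax)
E
```

```text
[ 0.48564578 -0.03432561  0.37423028] 1.6 [-67.24274903 -84.30461461 314.20512403] [1.51568047e-02 9.99902050e-01 3.19489515e-04]
```

Emit:
step_arm(commands=[[0, [-67, -76, 30], 0], [0, [-67, -76, 50], 0], [0, [-67, -76, 50], 0], [0, [-67, -76, 50], 0], [0, [-67, -76, 50], 0]])

```text
t: 2.22
tool_pos: [0.5329, -0.1207, 0.326]
tool_rot: [0.363, 3.119, -0.001]
contact_force: [-0.5, 0.3, -0.3]
opening: 0.0001
grip_force: 0.0
```

```bash
python3 - <<'E'
from h import *
import cv2
P,M=tool();p=np.array([.5316,-.1318,.06])
print(P,M.T@(p-P)*1000)
for n in("wrist","scene"):
    cv2.imwrite(f"pics/{n}1.png",eyes.get_image(n)[:,:,::-1])
E
```

```text
[ 0.53292736 -0.12072237  0.32599843] [ -0.70631701 -11.06070263 266.00150783]
```

View pics/wrist1.png

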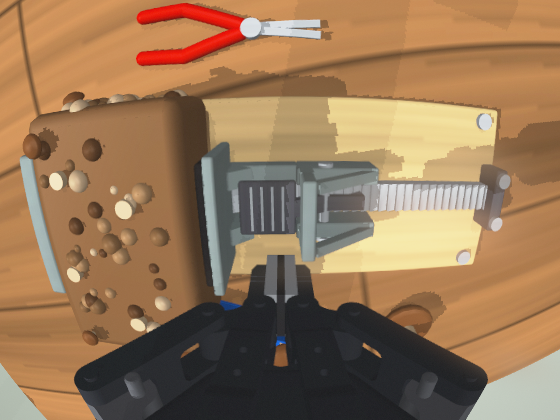

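View pics/scene1.png

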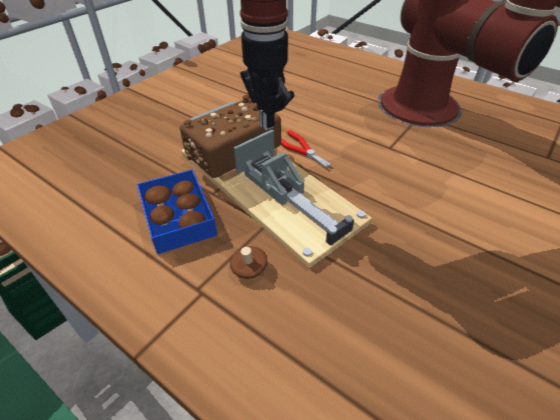

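```bash
python3 - <<'E'
from h import *
print(monitor.get_obs()["q"],monitor.get_obs()["t"])
P,M=tool();ax=np.array([.2165,.9763,0])
a=pt((268,207),.06,"wrist");b=pt((240,207),.06,"wrist");c=pt((296,207),.06,"wrist");w=pt((303,210),.091,"wrist")
print(a,(c-b)@ax,"wall top front",w,(w-a)@ax)
p=np.array([.5316,-.1318,.06]);print((a-p)@ax)
E
```

```text
[-3.58951380e-01 -7.35575953e-02  1.87237769e+00  4.44036224e-05
  1.34044641e+00 -1.69847423e+00] 2.325
[ 0.53025289 -0.13017161  0.06      ] 0.04305929857642835 wall top front [ 0.52725969 -0.10418843  0.091     ] 0.024719356750576786
0.0012981448613392354
```

Emit:
step_arm(commands=[[0, [0, 0, 0], 10], [0, [0, 0, 0], 20], [0, [0, 0, 0], 30], [0, [0, 0, 0], 40], [0, [0, 0, 0], 50], [0, [0, 0, 0], 60], [0, [0, 0, 0], 70], [0, [0, 0, 0], 80], [0, [0, 0, 0], 89], [0, [0, 0, 0], 89], [0, [0, 0, 50], 89], [0, [0, 0, 50], 89]])

```text
t: 3.82
tool_pos: [0.5312, -0.1207, 0.271]
tool_rot: [-2.439, -1.968, 0.007]
contact_force: [-0.2, 0.1, -0.3]
opening: 0.0002
grip_force: 0.0
```

```bash
python3 - <<'E'
from h import *
import cv2
P,M=tool();ax=np.array([.2165,.9763,0]);p=np.array([.531,-.131,.06])
print(P,M.T@(p-P)*1000,M.T@ax)
cv2.imwrite("pics/w2.png",eyes.get_image("wrist")[:,:,::-1])
E
```

```text
[ 0.53115562 -0.12065268  0.27095986] [-10.41348129   3.78539665 210.92270153] [1.00000125 0.00547239 0.00121846]
```

View pics/w2.png

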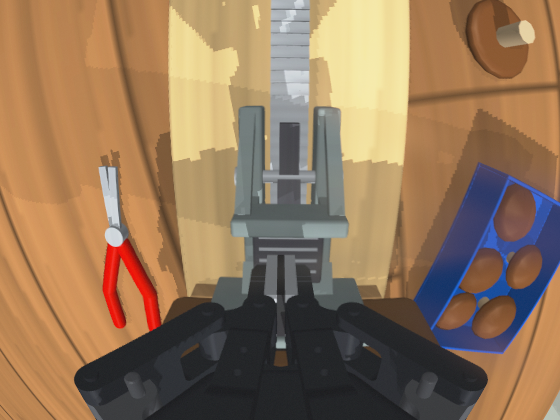

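The fingertips are centred over the ribbed paddle, at about (282,265). The push wall (290,225) is clear in front of them, and the snips and punnet are well off to the sides. I'll lower in small steps.

Emit:
step_arm(commands=[[0, [0, 3, 30], 0], [0, [0, 3, 36], 0], [0, [0, 3, 38], 0], [0, [0, 3, 40], 0], [0, [0, 3, 42], 0], [0, [0, 3, 42], 0]])

```text
t: 4.62
tool_pos: [0.5362, -0.1224, 0.2334]
tool_rot: [2.446, 1.969, 0.001]
contact_force: [0.9, -1.0, 1.0]
opening: -0.0001
grip_force: 0.6
```

Emit:
step_arm(commands=[[0, [0, 0, 2], 0], [0, [0, 0, 4], 0], [0, [0, 0, 6], 0], [0, [0, 0, 8], 0], [0, [0, 0, 8], 0]])

```text
t: 5.25
tool_pos: [0.5364, -0.1227, 0.2263]
tool_rot: [2.446, 1.969, 0.0]
contact_force: [-3.6, -1.6, 10.2]
opening: 0.0001
grip_force: 5.6
```

Emit:
step_arm(commands=[[0, [0, 0, 2], 0], [0, [0, 0, 2], 0]])

```text
t: 5.5
tool_pos: [0.5367, -0.1227, 0.226]
tool_rot: [2.446, 1.97, -0.001]
contact_force: [-8.8, -0.3, 20.0]
opening: -0.0
grip_force: 9.9
```

The paddle is bottomed: force rose about 10 N with almost no further travel. Now I'll push along the bar (tool +x).

Emit:
step_arm(commands=[[0, [6, 0, 0], 0], [0, [14, 0, 0], 0], [0, [24, 0, 0], 0], [0, [35, 0, 0], 0], [0, [46, 0, 0], 0], [0, [57, 0, 0], 0], [0, [68, 0, 0], 0], [0, [79, 0, 0], 0], [0, [90, 0, 0], 0], [0, [100, 0, 0], 0], [0, [108, 0, 0], 0], [0, [108, 0, 0], 0]])

```text
t: 7.0
tool_pos: [0.5602, -0.0161, 0.226]
tool_rot: [2.446, 1.97, 0.004]
contact_force: [-5.8, 2.1, 17.5]
opening: 0.0002
grip_force: 8.7
```

Emit:
step_arm(commands=[[0, [5, 0, 0], 0], [0, [10, 0, 0], 0], [0, [14, 0, 0], 0], [0, [17, 0, 0], 0], [0, [17, 0, 0], 0]])

```text
t: 7.62
tool_pos: [0.5636, -0.0036, 0.2266]
tool_rot: [2.439, 1.966, -0.011]
contact_force: [-10.3, -19.8, 21.5]
opening: -0.0001
grip_force: 14.0
```

```bash
python3 - <<'E'
from h import *
import cv2
a=np.hstack([eyes.get_image("scene")[100:300,150:400],eyes.get_image("top")[150:350,200:450]])
cv2.imwrite("pics/s3.png",cv2.resize(a[:,:,::-1],None,fx=1.6,fy=1.6))
E
```

```text
(no output)
```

View pics/s3.png

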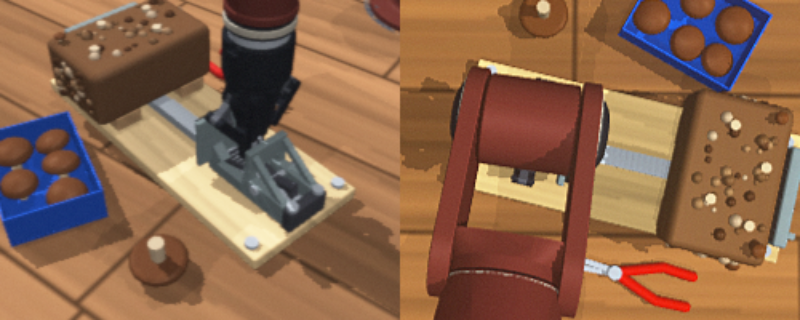

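The jaw carriage is against the end stop, the block is in place and the loose items haven't moved. I'll lift straight up so I don't drag the jaw back.

Emit:
step_arm(commands=[[0, [0, 0, -4], 0], [0, [0, 0, -10], 0], [0, [0, 0, -18], 0], [0, [-4, 0, -25], 0], [0, [-8, 0, -45], 0], [0, [-8, 0, -80], 0], [0, [-8, 0, -130], 0], [0, [-8, 0, -180], 0], [0, [-8, 0, -180], 0], [0, [-8, 0, -180], 0]])

```text
t: 8.98
tool_pos: [0.5606, -0.0079, 0.4032]
tool_rot: [2.447, 1.97, 0.001]
contact_force: [-0.8, 0.2, -1.0]
opening: -0.0
grip_force: 0.0
```

```bash
python3 - <<'E'
from h import *
import cv2
print(tool()[0])
a=np.hstack([eyes.get_image("scene")[100:300,150:400],eyes.get_image("wrist")[100:300,155:405]])
cv2.imwrite("pics/s4.png",cv2.resize(a[:,:,::-1],None,fx=1.6,fy=1.6))
E
```

```text
[ 0.56063743 -0.00785692  0.40316131]
```

View pics/s4.png

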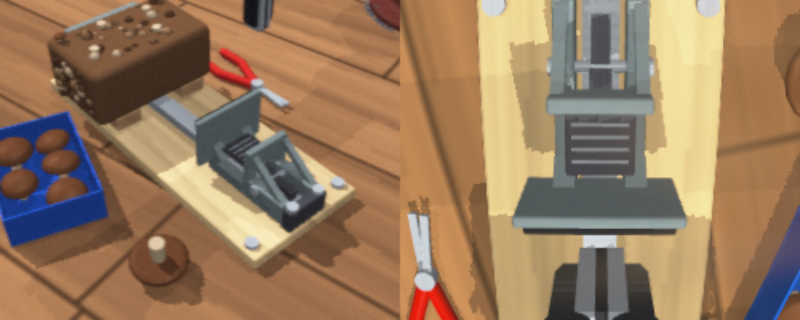

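The jaw is at the end stop, the paddle is up, nothing else has moved and the arm is clear, so I'm handing in.

```bash
python3 -c "
from station import finish_job
print(finish_job())"
```

```text
the job is handed in; nothing more can be done
None
```

I pressed the release paddle down, pushed the sliding jaw back to the end stop and let go; the last picture shows the paddle back up and the block and loose items where they were, and the job is handed in (no verdict was returned).

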